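# Weigh the jam jar on the two-pan balance

### The arm

A 7-joint arm with a two-finger parallel gripper is mounted at the origin on a cart in front of the work surface, level with it; the furniture and walls round the work are solid. World frame = base frame: x ahead of the robot, y to its left, z up, the work surface at z = 0. Lengths are in m, angles in rad, forces in N, time in s.
With the tool pointing down it reaches from about 0.425 to 0.875 m from the base axis. Payload 4.7 kg.
Tool frame: the origin (TCP) lies where the fingers leave the gripper's body, on its centre line; the fingertips stand 70 mm ahead of it and the grasp point (between the pads) lies 51 mm ahead of it; z points along the fingers, y is the line along which they close (so a half turn about z gives the same grasp; the last joint's range is limited). The gripper opens to 87 mm and grips with 3 to 60 N. Pads are 19 mm wide; open, the fingers measure 117 mm over their backs; the gripper's body (75 mm by 190 mm) begins 51 mm behind the grasp point.
Start: joints at [-1.297, 0.321, -0.07, 1.45, 0.023, 1.371, -0.057], TCP at [0.167, 0.628, 0.292] pointing down, gripper open.
Joint ranges: [-2.86, 2.86], [-0.3, 2.09], [-1.38, 1.24], [0.06, 2.45], [-1.56, 4.7], [0.09, 2.05], [-2.69, 2.69]. Speed limits (rad/s): [2.57, 2.57, 3.14, 3.14, 3.14, 3.14, 3.14].

### API

Orientations are given as a rotation vector (axis times angle).
In Python, from bench import ctrl gives the robot as it stands.
- The arm moves only by the tool play_rows, never from a script. Its argument "increments" is a list that holds one entry, the list of rows, each a list of 7 numbers: the shift along the tool's x, y, z as a fraction of full scale, then the turn, a rotation vector about the tool's x, y, z as a fraction of full scale, then the gripper command: -1 is shut, 1 is fully open, values between are in proportion. A call has 1 to 8 rows; each row is the pose to reach, as a shift and turn from the pose commanded when the call began, along the tool's axes at that moment; what a row does not reach only later rows make up. Full scale, the value 1, is 0.1 m for a shift and 90 degrees for a turn. A row lasts 1/10 s, in which the tool goes at most 50 mm and 8.59 degrees, less where a joint would pass 70% of its speed; a pose out of reach is approached as far as the arm can. A call with a number of a shift or a turn outside -1 to 1 is refused whole. A call with a gripper value outside its range is refused whole. The fingers move at their own pace and stop on an object; "squeeze" is the grip in N (left out, the last holds). Time passes only in rows, so rows that repeat a pose let the fingers close. It gives the time, the measured TCP pose, the force, the opening and the grip force at its end, in the units of the state.
- ctrl.get_state(): the state, without advancing time (a new reading comes with each control period).
- ctrl.get_image(name): name is "scene" or "top"; returns the picture (400x640x3 uint8, red, green, blue); there is no depth.
- ctrl.get_calibration(name): a dict with "vertical_fov" (degrees; the focal length in pixels is half the picture's height over the tangent of half this angle, whatever the lens; pixels are square), "cx", "cy" (the principal point, pixels), "dist_coeffs" ([k1, k2, p1, p2, k3] as OpenCV has them; the pictures are not rectified), "R" (3x3) and "t" (3): a world point X has camera coordinates R X + t. Camera axes: x right, y down, z forward; pixel columns grow to the right and rows downward; lengths in m; the calibration is good to about 2 mm. A picture is of the moment at which its call begins. get_calibration takes no time and is no camera call.
- ctrl.close_job(): hands the job in; it is judged then, once.
The state is a dict: "time": time; "joint_positions": joint angles; "qd": joint speeds; "joint_torque": joint torques, N m; "position": TCP position; "tool_rot": TCP orientation; "ft_force": force on the tool from outside, world axes, zero at the start; "torque": the same for the moment, N m; "grip_width": opening from 0.0 (shut) to 1.0 (fully open); "grip_force": force on a finger pad.
Only numpy, scipy, OpenCV 4.12 (cv2) and the standard library are available. Lean on these libraries where they do the work, as an engineer would, in place of code of your own. Each camera call takes 0.05 s, during which the arm holds its last target. There are 200 camera calls.

### The job

Weigh the part-used jam jar that stands on one pan of the kitchen balance: swing open the flap of the sloping weight box and set weights gently on the empty pan until the beam comes as near level as these weights can bring it. Leave the weights that are not needed in their box, and do not disturb the jar or the other things on the worktop.

Things in the scene. Friction and masses are not known exactly. Their poses are not given: they have to be found in the camera images.
- beam (a joint): Tilt of the balance's beam, rad: 0 level, positive = jar's side low. It swings freely, settles in about 1 s and tilts 0.042 rad per 28 g of difference between the pans (680 g per rad) up to stops at +-0.16 (109 g or more: not readable). A pointer on the beam stands before a white index plate over the pivot; level, it is upright at the longest mark.
- weight_pan_top (a point): Centre of the upper face of the empty round steel pan, on the left-hand end of the beam, 115 mm from the pivot. Flat out to 57 mm, then a 5 mm rim. Both pans stay level as they rise and fall: 95 mm over the worktop when the beam is level, up to 18 mm more or less. A weight counts the same anywhere on it. -y runs along the beam to the jar's pan.
- jar_pan_top (a point): Centre of the upper face of the other pan, just like it, on the right-hand end of the beam; the jam jar stands on it from the start.
- jar_mid (a point): Middle (half-way up) of the part-used jam jar being weighed, 69 mm across, 99 mm tall, on the right-hand pan. It weighs between 270 and 410 g; the balance shall tell. It need not be touched.
- case: Sloping wooden weight box, fixed, 248 mm wide (y); origin at the centre of its underside, +x to its back. Its mouth and felt floor slope 25 degrees, facing the robot: outward normal (-0.423, 0, 0.906) in its frame. Four compartments in a row, at y = +-26.5 and +-79.5 mm, with 10 mm high dividers; 68 mm from front to back wall, walls 46 mm above the felt. A hinged flap covers it.
- case_lid (a joint): Opening of the box's flap, rad: 0 shut, grows as its lower front edge swings up and back about the hinge on the upper back edge; stops at 1.75. There it leans 15 degrees from upright towards the robot, over the weights. A stiff hinge (0.06 N m) keeps it where it is left.
- lid_tab (a point): Middle of the brass pull tab on the middle of the flap's free edge: 24 mm wide along the hinge direction, 8 mm thick, standing 24 mm out from the edge; this point is 13 mm out from the edge and 93 mm from the hinge. y along the hinge, x towards the hinge, z out of the flap's upper face.
- lid_hinge (a point): Middle of the flap's hinge line, which runs along the box's y axis. With the flap shut the tab point lies at (-93, 0, 4) mm from here, x up the slope and z out of the box. The flap is 244 mm wide, 80 mm long, 6 mm thick.
- w227_mid (a point): Middle (half-way up) of the largest of the four brass weights, 227 g (8 oz): a cylinder 38 mm across and 26 mm high with a 6 mm neck and on it a round knob 18 mm across and 12 mm high, 44 mm in all. z is its own axis, towards the knob. It starts in one of the box's compartments (any), square on the sloping felt, knob outwards.
- w113_mid (a point): Middle (half-way up) of the second largest of the four brass weights, 113 g (4 oz): a cylinder 31 mm across and 20 mm high with a 5 mm neck and on it a round knob 16 mm across and 11 mm high, 36 mm in all. z is its own axis, towards the knob. It starts in one of the box's compartments (any), square on the sloping felt, knob outwards.
- w57_mid (a point): Middle (half-way up) of the third of the four brass weights, 57 g (2 oz): a cylinder 25 mm across and 16 mm high with a 5 mm neck and on it a round knob 14 mm across and 10 mm high, 31 mm in all. z is its own axis, towards the knob. It starts in one of the box's compartments (any), square on the sloping felt, knob outwards.
- w28_mid (a point): Middle (half-way up) of the smallest of the four brass weights, 28 g (1 oz): a cylinder 20 mm across and 12 mm high with a 4 mm neck and on it a round knob 12 mm across and 9 mm high, 25 mm in all. z is its own axis, towards the knob. It starts in one of the box's compartments (any), square on the sloping felt, knob outwards.
- egg_timer: Round clockwork kitchen timer, 64 mm across, 50 mm tall, standing in front of the weight box. Bystander; origin at the centre of its underside.
- salt_shaker: Salt shaker, 44 mm across, 90 mm tall, standing behind the balance, by the coffee machine. Bystander; origin at the centre of its underside.
- chocolate_bar: Chocolate bar, 52 x 150 x 12 mm, lying at the front edge to the right of the balance. Bystander; origin at the centre of its underside.
- espresso_cup: Small cup with a handle, 62 x 88 x 50 mm, behind the weight box. Bystander; origin at the centre of its underside.
- w227: The same weight; origin at the centre of its foot.
- w113: The same weight; origin at the centre of its foot.
- w57: The same weight; origin at the centre of its foot.
- w28: The same weight; origin at the centre of its foot.
- weight_pan: The weights' pan itself; origin on the pin that joins it to the beam, 29 mm under the upper face.
- jar: The jam jar itself; origin at the centre of its underside.

How it is judged:
By the outcome, as a careful person would: the job done as asked, in the order asked, and still so for the second after the job is handed in, with the robot touching nothing.
It also fails if it takes over 72 s, if anything falls off the work surface, if the arm or the gripper's body presses on something with over 40 N, if the wrist force passes 120 N, or if a joint passes its speed limit or range.

## Working session

There is one attempt and no reset: what is moved stays moved. The work goes in short steps, Python scripts to look and compute and a tool call to move; the robot and the scene stay as the last step left them, time stands still between calls to the robot, and variables do not carry over. Pictures are saved under pics/ and viewed, at most 10 in all, crops included, and the job is handed in when it is done.

Besides the shell and the picture viewer there is one more tool, called after "Call:" by a JSON object that holds its "method" and its "body". play_rows: Moves the arm, as the interface text tells. Shift numbers are shares of 0.1 m and turn numbers shares of 90 degrees, none past 1 either way. Its arguments: {"type":"object","properties":{"increments":{"type":"array"},"squeeze":{"type":"number"}},"required":["increments"]}

```bash
ls; mkdir -p pics; python3 - <<'E'
from bench import ctrl
import cv2
s=ctrl.get_state();print(s)
for n in("scene","top"):
    print(n,ctrl.get_calibration(n))
    cv2.imwrite(f"pics/{n}0.png",cv2.cvtColor(ctrl.get_image(n),cv2.COLOR_RGB2BGR))
E
```

```text
pics
{'time': 0.0, 'joint_positions': array([-1.29692705,  0.32178919, -0.07006399,  1.45165062,  0.02263116,
        1.37078664, -0.05690105]), 'qd': array([-7.56868500e-04, -1.61943485e-04,  1.14905081e-03,  2.21428988e-03,
       -4.11382402e-05, -2.76033416e-03, -6.26111798e-04]), 'joint_torque': array([ 2.62174963e-04, -4.91278625e+01, -4.03711153e-01, -3.12537718e+01,
       -6.39635813e-02,  4.33050294e-02,  1.68284414e-04]), 'position': array([0.16691462, 0.62777997, 0.29119543]), 'tool_rot': array([-4.06860285e-01, -3.11502763e+00,  2.89728357e-03]), 'ft_force': array([0.13134614, 0.33790476, 0.6171965 ]), 'torque': array([ 0.01603187, -0.00379038,  0.03844419]), 'grip_force': 0.0, 'grip_width': 0.9963443818524635}
scene {'vertical_fov': 47.69970319015707, 'cx': 324.65513723387744, 'cy': 206.58504349787313, 'dist_coeffs': array([0.03207015, 0.        , 0.        , 0.        , 0.        ]), 'R': array([[ 0.75761255, -0.65248805, -0.01680958],
       [-0.48179912, -0.54167815, -0.6888065 ],
       [ 0.44033263,  0.52994729, -0.72475034]]), 't': array([-0.34255484,  0.38267723,  1.01671059])}
top {'vertical_fov': 50.91641374649899, 'cx': 324.53125438274566, 'cy': 202.0144961098918, 'dist_coeffs': array([-0.01250148,  0.        ,  0.        ,  0.        ,  0.        ]), 'R': array([[-0.00128046, -0.99982764,  0.01852139],
       [-0.98243007, -0.00219885, -0.1866181 ],
       [ 0.18662667, -0.01843492, -0.98225793]]), 't': array([0.09917328, 0.54170205, 1.30247428])}
```

View pics/scene0.png

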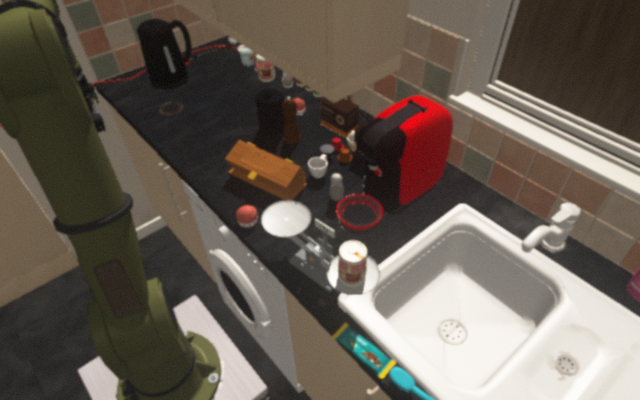

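View pics/top0.png

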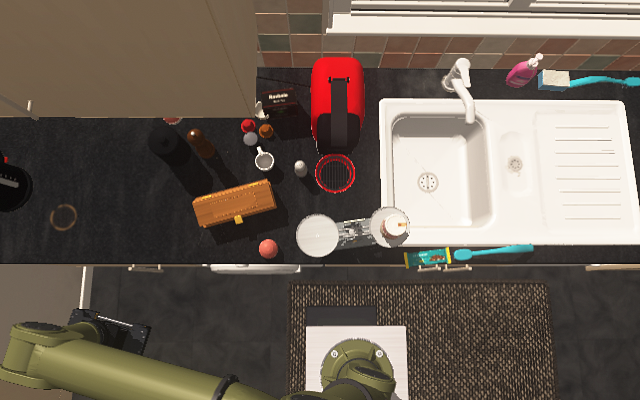

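The top view shows the box at about (235,205) with its tab at (238,220). The empty pan is at (317,235), the jar at (395,225) and the timer at (268,248). Next I'll look at enlarged crops.

```bash
python3 - <<'E'
import cv2
a=cv2.imread("pics/top0.png")[140:270,180:420]
b=cv2.imread("pics/scene0.png")[130:300,215:395]
a=cv2.resize(a,None,fx=3.3,fy=3.3,interpolation=cv2.INTER_CUBIC)
b=cv2.resize(b,None,fx=3.4,fy=3.4,interpolation=cv2.INTER_CUBIC)
cv2.imwrite("pics/topc.png",a);cv2.imwrite("pics/scenec.png",b)
E
cat > h.py <<'E'
from bench import ctrl
import cv2, numpy as np
from scipy.spatial.transform import Rotation as Ro
def cam(n):
    c=ctrl.get_calibration(n); f=200/np.tan(np.radians(c['vertical_fov']/2))
    return np.array([[f,0,c['cx']],[0,f,c['cy']],[0,0,1]]),np.array(c['dist_coeffs']),np.array(c['R']),np.array(c['t'])
def onz(n,uv,z):
    K,d,R,t=cam(n); p=cv2.undistortPoints(np.array([[uv]],float),K,d)[0,0]
    r=R.T@[p[0],p[1],1]; o=-R.T@t
    return o+r*(z-o[2])/r[2]
def tri(uvtop,uvscene):
    A=[];b=[]
    for n,uv in(("top",uvtop),("scene",uvscene)):
        K,d,R,t=cam(n); p=cv2.undistortPoints(np.array([[uv]],float),K,d)[0,0]
        for i in(0,1): A.append(R[i]-p[i]*R[2]); b.append(p[i]*t[2]-t[i])
    return np.linalg.lstsq(np.array(A),np.array(b),rcond=None)[0]
def proj(n,X):
    K,d,R,t=cam(n); return cv2.projectPoints(np.array(X,float).reshape(-1,1,3),cv2.Rodrigues(R)[0],t,K,d)[0][:,0]
def snap(n,name,u0,u1,v0,v1,f):
    im=cv2.cvtColor(ctrl.get_image(n),cv2.COLOR_RGB2BGR)[v0:v1,u0:u1]
    cv2.imwrite("pics/"+name,cv2.resize(im,None,fx=f,fy=f,interpolation=cv2.INTER_CUBIC))
def toolR(z,y):  # tool rotation from z-axis and (approx) y
    z=np.array(z,float)/np.linalg.norm(z); y=np.array(y,float); y-=z*(y@z); y/=np.linalg.norm(y)
    return Ro.from_matrix(np.c_[np.cross(y,z),y,z])
def inc(P0,R0,P,R):  # increments in shares
    d=R0.inv().apply(np.array(P)-P0)/0.1; w=(R0.inv()*R).as_rotvec()/(np.pi/2)
    return np.round(np.r_[d,w],3)
def cur():
    s=ctrl.get_state(); return np.array(s['position']),Ro.from_rotvec(s['tool_rot'])
np.set_printoptions(precision=4,suppress=True)
E
```

```text
(no output)
```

View pics/topc.png

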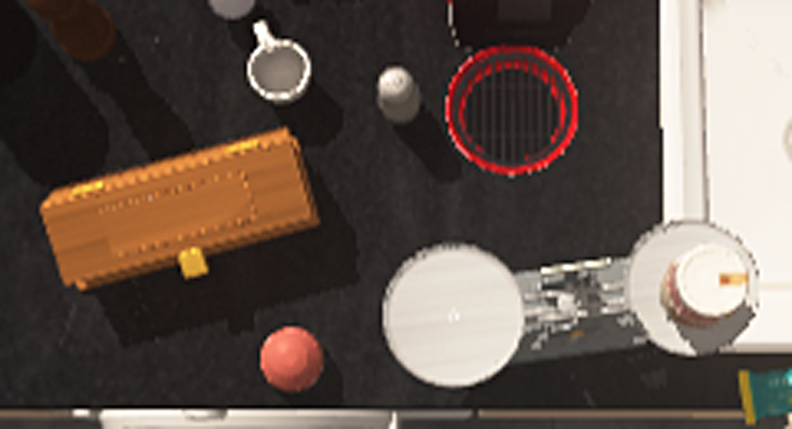

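View pics/scenec.png

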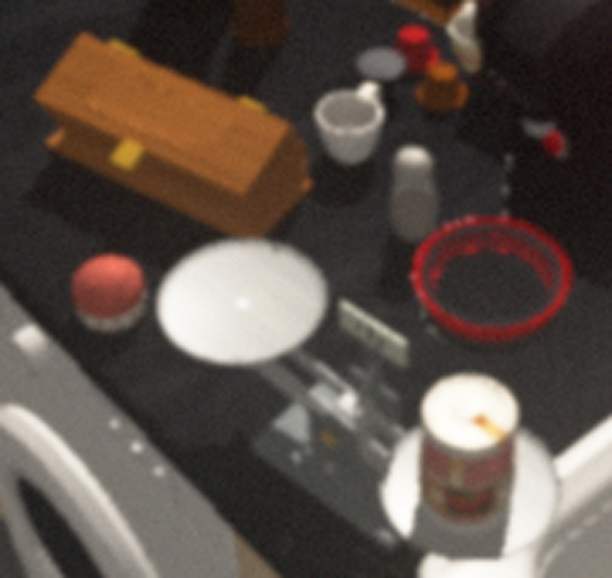

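The top crop shows the tab at (194,262), the hinges at (90,188) and (243,146), and the pan centre at (454,316). In the scene crop the tab is at (127,153), the hinges at (123,47) and (250,103), and the pan centre at (243,302).

```bash
python3 - <<'E'
from h import *
T=lambda a:(np.array(a)+.5)/3.3-.5+[180,140]
S=lambda a:(np.array(a)+.5)/3.4-.5+[215,130]
for n,a,b in [("tab",(194,262),(127,153)),("hl",(90,188),(123,47)),("hr",(243,146),(250,103)),("bl",(42,205),(85,35)),("br",(289,130),(293,132)),("fl",(80,286),(38,98)),("fr",(316,216),(243,192)),("pan",(454,316),(243,302)),("cuprim",(278,69),(350,113)),("timertop",(291,356),(108,268)),("salt",(397,80),(412,158)),("jartop",(718,280),(470,412))]:
    X=tri(T(a),S(b)); print(n,X,proj("top",X)[0]-T(a),proj("scene",X)[0]-S(b))
E
```

```text
tab [0.4825 0.3707 0.0678] [-0.1102  0.2366] [ 0.2612 -0.0671]
hl [0.548  0.4654 0.0968] [-0.1511  0.3197] [ 0.3349 -0.0875]
hr [0.5885 0.3236 0.0962] [-0.2401  0.4712] [ 0.522  -0.1485]
bl [0.5336 0.5106 0.0916] [-0.0067  0.0146] [ 0.015  -0.0038]
br [0.6069 0.2836 0.078 ] [-0.524   1.0141] [ 1.1415 -0.3384]
fl [0.4575 0.4743 0.0804] [-0.1273  0.289 ] [ 0.3053 -0.0741]
fr [0.5256 0.2551 0.075 ] [-0.1653  0.3306] [ 0.3816 -0.1059]
pan [0.4269 0.1227 0.1152] [ 0.0224 -0.0455] [-0.0563  0.0151]
cuprim [0.6802 0.2981 0.0472] [ 0.0067 -0.0122] [-0.0137  0.0041]
timertop [0.3955 0.2777 0.0525] [ 0.0471 -0.1039] [-0.1213  0.0298]
salt [0.6554 0.1794 0.0879] [-0.3925  0.7043] [ 0.8282 -0.26  ]
jartop [ 0.4502 -0.1072  0.1797] [-0.2352  0.4255] [ 0.5909 -0.1812]
```

```bash
cat >> h.py <<'E'
psi=np.radians(16.5); bx=np.array([np.cos(psi),np.sin(psi),0]); by=np.array([-np.sin(psi),np.cos(psi),0]); up=np.array([0,0,1.])
H=np.array([.5660,.3950,.1000]); tilt=np.radians(28)
Rb=toolR(bx*np.sin(tilt)-up*np.cos(tilt),by); zb=Rb.apply([0,0,1])
def tab(th): # tab point at lid opening
    a=np.radians(205)-th; u=bx*np.cos(a)+up*np.sin(a); n=bx*np.sin(a)-up*np.cos(a)
    return H+.093*u+.004*n
def slot(y,h,x=-.040): # box point: h above felt, y across
    s=bx*.9063+up*.4226; n=-bx*.4226+up*.9063
    return H+s*x+by*y+n*(h-.046)
E
python3 - <<'E'
from h import *
print(tab(0)); P0,R0=cur()
for b in(.14,.065): print(inc(P0,R0,tab(0)-zb*b,Rb), tab(0)-zb*b)
T=lambda a:(np.array(a)+.5)/3.3-.5+[180,140]
S=lambda a:(np.array(a)+.5)/3.4-.5+[215,130]
for a,b in (((543,268),(340,308)),((608,262),(407,353))): print(tri(T(a),S(b)))
E
```

```text
[0.4836 0.3706 0.0643]
[-3.16  -2.013  1.037 -0.086 -0.303 -0.341] [0.4205 0.3519 0.1879]
[-3.46  -1.829  1.699 -0.086 -0.303 -0.341] [0.4543 0.3619 0.1217]
[0.464  0.0444 0.1474]
[ 0.4729 -0.0162  0.1414]
```

Call:
{"method": "play_rows", "body": {"increments": [[[-0.5,-0.33,0.1,0,0,0,0],[-1,-0.65,0.2,0,0,0,0],[-1,-0.65,0.2,0,0,0,0]]], "squeeze": 6}}

```text
time: 0.4
position: [0.2513, 0.5354, 0.2709]
tool_rot: [0.416, 3.112, -0.006]
ft_force: [1.0, -0.4, 0.7]
grip_width: 0.81
grip_force: 0.0
```

Call:
{"method": "play_rows", "body": {"increments": [[[-0.5,-0.33,0.1,0,0,0,0],[-1,-0.65,0.2,0,0,0,0],[-1,-0.65,0.2,0,0,0,0]]]}}

```text
time: 0.7
position: [0.3308, 0.4462, 0.2511]
tool_rot: [0.417, 3.112, -0.005]
ft_force: [0.0, -0.3, -0.4]
grip_width: 0.557
grip_force: 0.0
```

Call:
{"method": "play_rows", "body": {"increments": [[[-0.3,-0.2,0.1,-0.02,-0.075,-0.085,0],[-0.6,-0.4,0.2,-0.043,-0.15,-0.17,0],[-1,-0.6,0.3,-0.065,-0.227,-0.255,0],[-1,-0.6,0.3,-0.086,-0.303,-0.341,0],[-1,-0.6,0.3,-0.086,-0.303,-0.341,0],[-1,-0.6,0.3,-0.086,-0.303,-0.341,0]]]}}

```text
time: 1.3
position: [0.4063, 0.366, 0.2206]
tool_rot: [-0.382, 2.631, 0.095]
ft_force: [-0.3, -0.4, -0.6]
grip_width: 0.501
grip_force: 0.0
```

```bash
python3 - <<'E'
from h import *
P0,R0=cur(); s=ctrl.get_state(); print(P0,s['time'],s['ft_force'],s['grip_width'])
for b in(.14,.065): print(inc(P0,R0,tab(0)-zb*b,Rb))
E
```

```text
[0.4063 0.366  0.2206] 1.3 [-0.3329 -0.417  -0.6469] 0.5012926257727544
[ 0.068 -0.175  0.334  0.    -0.001  0.   ]
[ 0.067 -0.175  1.084  0.    -0.001  0.   ]
```

Call:
{"method": "play_rows", "body": {"increments": [[[0.07,-0.17,0.3,0,0,0,0],[0.07,-0.17,0.5,0,0,0,0],[0.07,-0.17,0.7,0,0,0,0],[0.07,-0.17,0.85,0,0,0,0],[0.07,-0.17,1.0,0,0,0,0],[0.07,-0.17,1.0,0,0,0,0]]]}}

```text
time: 1.9
position: [0.4524, 0.3622, 0.1288]
tool_rot: [-0.377, 2.633, 0.093]
ft_force: [-0.7, -0.5, -0.2]
grip_width: 0.499
grip_force: 0.0
```

```bash
python3 - <<'E'
from h import *
P0,R0=cur(); s=ctrl.get_state(); print(P0,s['ft_force'])
print(inc(P0,R0,tab(0)-zb*.065,Rb), proj("scene",[P0+zb*.07,tab(0)]),proj("top",[P0+zb*.07,tab(0)]))
snap("scene","s1.png",200,340,110,230,5)
E
```

```text
[0.4524 0.3622 0.1288] [-0.6625 -0.494  -0.171 ]
[ 0.017 -0.008  0.071 -0.001 -0.002 -0.002] [[252.5304 174.4403]
 [252.7354 175.2857]] [[238.1283 218.8728]
 [238.5799 219.0975]]
```

View pics/s1.png

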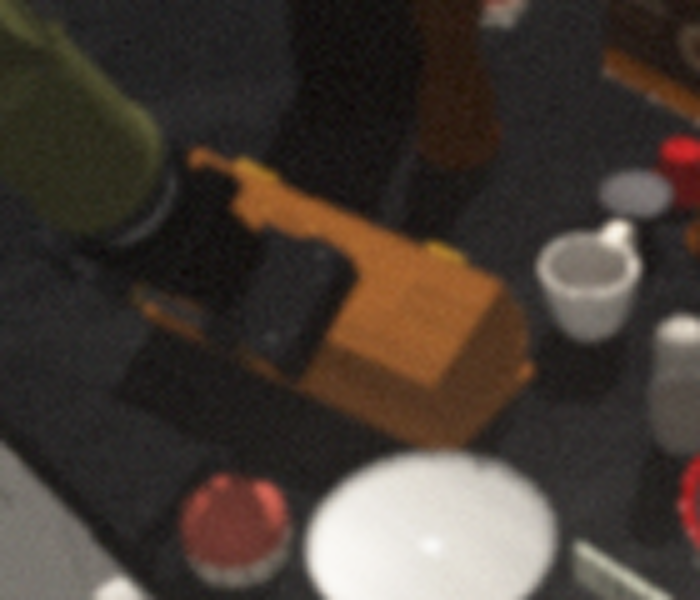

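The gripper hides the tab, but its body sits square over the front edge of the box as planned. I'll close on the tab.

Call:
{"method": "play_rows", "body": {"increments": [[[0.02,-0.01,0.07,0,0,0,0],[0.02,-0.01,0.08,0,0,0,-1],[0.02,-0.01,0.08,0,0,0,-1],[0.02,-0.01,0.08,0,0,0,-1],[0.02,-0.01,0.08,0,0,0,-1]]], "squeeze": 8}}

```text
time: 2.45
position: [0.454, 0.3632, 0.1232]
tool_rot: [-0.38, 2.628, 0.099]
ft_force: [-0.2, 1.6, -0.7]
grip_width: 0.274
grip_force: 8.0
```

```bash
python3 - <<'E'
from h import *
P0,R0=cur();print(P0,tab(0)-zb*.065)
for th in np.radians([0,10,20,30,40,50,60,70,80,90,98,100]): print(round(np.degrees(th)),inc(tab(0),Rb,tab(th),Rb)[:3])
E
```

```text
[0.454  0.3632 0.1232] [0.4543 0.3619 0.1217]
0 [0. 0. 0.]
10 [-0.029  0.    -0.16 ]
20 [-0.086  0.    -0.312]
30 [-0.168  0.    -0.451]
40 [-0.274  0.    -0.575]
50 [-0.399  0.    -0.678]
60 [-0.54   0.    -0.758]
70 [-0.693  0.    -0.812]
80 [-0.853  0.    -0.839]
90 [-1.015  0.    -0.838]
98 [-1.143  0.    -0.817]
100 [-1.175  0.    -0.809]
```

Call:
{"method": "play_rows", "body": {"increments": [[[-0.03,0,-0.16,0,0,0,-1],[-0.09,0,-0.31,0,0,0,-1],[-0.17,0,-0.45,0,0,0,-1],[-0.27,0,-0.575,0,0,0,-1],[-0.4,0,-0.68,0,0,0,-1],[-0.54,0,-0.76,0,0,0,-1],[-0.69,0,-0.81,0,0,0,-1],[-0.69,0,-0.81,0,0,0,-1]]]}}

```text
time: 3.25
position: [0.4776, 0.3699, 0.2288]
tool_rot: [-0.378, 2.626, 0.101]
ft_force: [0.1, 1.6, -0.4]
grip_width: 0.26
grip_force: 8.0
```

```bash
python3 - <<'E'
from h import *
P0,R0=cur();s=ctrl.get_state();print(s['ft_force'],s['grip_width'],P0)
for th in np.radians([70,80,90,100]): print(inc(P0,R0,tab(th)-zb*.065,Rb))
snap("scene","s2.png",200,340,90,210,5)
E
```

```text
[ 0.0507  1.5841 -0.4128] 0.2603436046355356 [0.4776 0.3699 0.2288]
[ 0.027 -0.011  0.017  0.002  0.002 -0.002]
[-0.133 -0.01  -0.009  0.002  0.002 -0.002]
[-0.295 -0.01  -0.007  0.002  0.002 -0.002]
[-0.455 -0.009  0.023  0.002  0.002 -0.002]
```

View pics/s2.png

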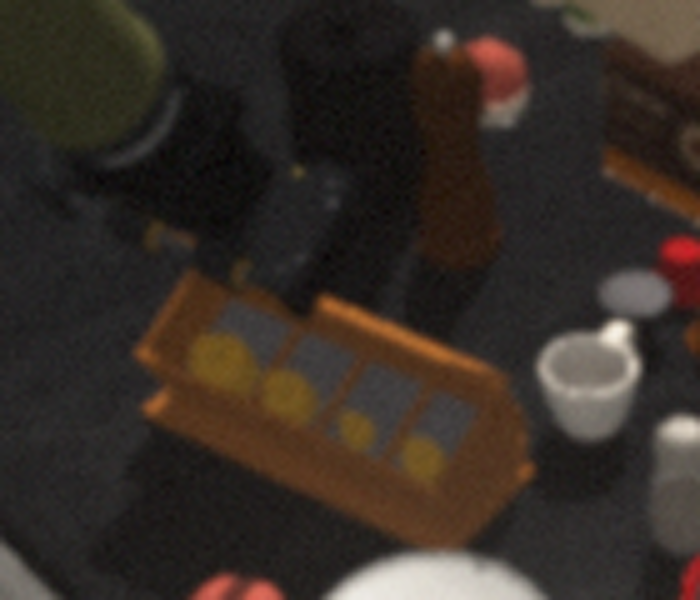

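The flap is rising. The weights look ordered from the left (+y) as 227, 113, 28, 57, standing near the front wall. I'll finish the swing.

Call:
{"method": "play_rows", "body": {"increments": [[[-0.13,0,0.0,0,0,0,-1],[-0.21,0,0.0,0,0,0,-1],[-0.29,0,0.0,0,0,0,-1],[-0.37,0,0.01,0,0,0,-1],[-0.45,0,0.025,0,0,0,-1],[-0.45,0,0.025,0,0,0,-1]]]}}

```text
time: 3.9
position: [0.5162, 0.381, 0.2472]
tool_rot: [-0.379, 2.627, 0.099]
ft_force: [-0.5, -1.0, 7.2]
grip_width: 0.265
grip_force: 8.0
```

Call:
{"method": "play_rows", "body": {"increments": [[[0,0,0,0,0,0,0.1],[0,0,0,0,0,0,0.1],[0,0,-0.4,0,0,0,0.1],[0,0,-0.8,0,0,0,0.1],[0.6,0,-1,0,0,0,0.1],[1,0,-1,0,0,0,0.1],[1,0,-1,0,0,0,0.1]]]}}

```text
time: 4.6
position: [0.3794, 0.3388, 0.2808]
tool_rot: [-0.387, 2.637, 0.088]
ft_force: [-0.2, 0.2, -1.1]
grip_width: 0.546
grip_force: 0.0
```

```bash
python3 - <<'E'
from h import *
P0,R0=cur();s=ctrl.get_state();print(s['time'],s['ft_force'],P0)
im=lambda n,u0,u1,v0,v1,f:cv2.resize(cv2.cvtColor(ctrl.get_image(n),cv2.COLOR_RGB2BGR)[v0:v1,u0:u1],None,fx=f,fy=f,interpolation=cv2.INTER_CUBIC)
a=im("scene",210,320,130,205,7);b=im("top",185,285,165,240,7)
cv2.imwrite("pics/s3.png",cv2.resize(a,(770,525))[:,:])
cv2.imwrite("pics/t3.png",b)
E
```

```text
4.6 [-0.1758  0.1551 -1.0594] [0.3794 0.3388 0.2808]
```

View pics/s3.png

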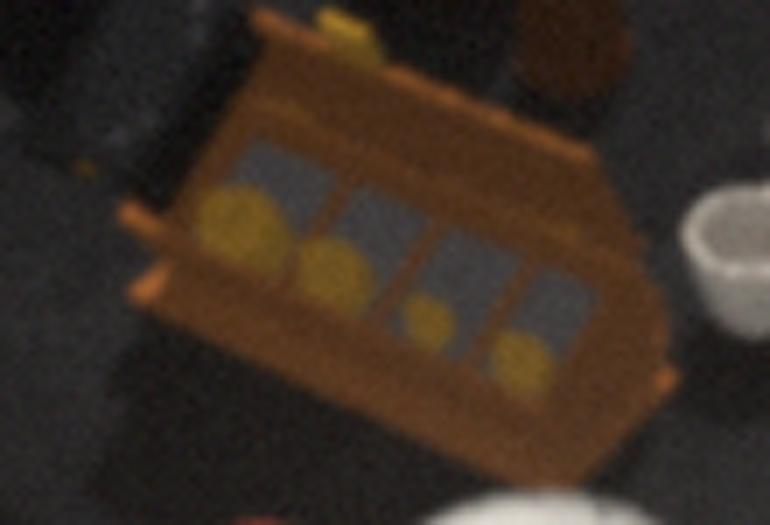

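View pics/t3.png

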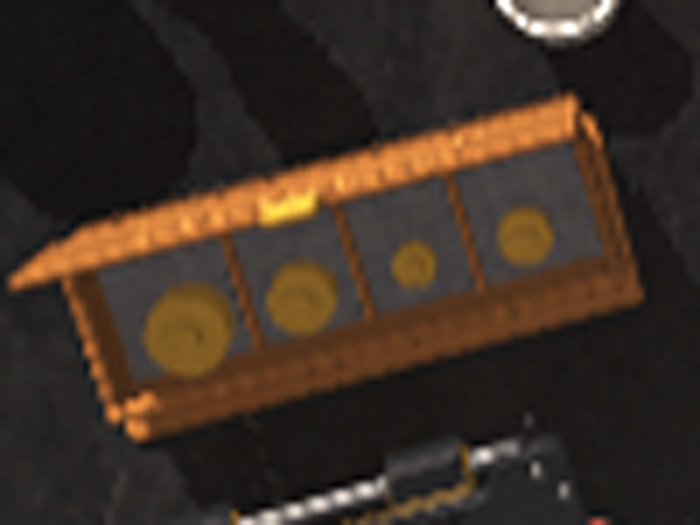

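The flap is fully open (the tab is at the lid's top, and a firm 7 N showed at the stop). In the top crop the weights are at 227 (190,330), 113 (302,297), 28 (414,264) and 57 (525,235). In the scene crop they are at (243,230), (336,275), (430,323) and (521,363).

```bash
python3 - <<'E'
from h import *
T=lambda a:(np.array(a)+.5)/7-.5+[185,165]
S=lambda a:(np.array(a)+.5)/7-.5+[210,130]
s=bx*.9063+up*.4226; n=-bx*.4226+up*.9063
def ray(nm,uv):
    K,d,R,t=cam(nm); p=cv2.undistortPoints(np.array([[uv]],float),K,d)[0,0]
    return -R.T@t, R.T@[p[0],p[1],1]
for k,bh,a,b in [(227,26,(190,330),(243,230)),(113,20,(302,297),(336,275)),(28,12,(414,264),(430,323)),(57,16,(525,235),(521,363))]:
    h=bh*.7e-3; o=[]
    for nm,uv in(("top",T(a)),("scene",S(b))):
        c,r=ray(nm,uv); q=H+n*(h-.046); X=c+r*((q-c)@n)/(r@n); o.append([(X-H)@s,(X-H)@by])
    X=tri(T(a),S(b)); print(k,np.array(o).ravel(),"tri s,y,h",(X-H)@s,(X-H)@by,(X-H)@n+.046)
# wall marks: top crop left-front outer corner, right end lid corner
E
```

```text
227 [-0.0532  0.0777 -0.0588  0.0728] tri s,y,h -0.05580231780195169 0.08002227478219699 0.007425349276752466
113 [-0.0536  0.0258 -0.0592  0.0207] tri s,y,h -0.05619812044085 0.02767061705827347 0.0029625997282270444
28 [-0.0544 -0.0265 -0.0603 -0.0306] tri s,y,h -0.05713306345210029 -0.02484052958563015 -0.002126513200666008
57 [-0.055  -0.0792 -0.0606 -0.0822] tri s,y,h -0.05766646126917829 -0.07783894252901191 0.001994297854555925
```

```bash
python3 - <<'E'
from h import *
T=lambda a:(np.array(a)+.5)/7-.5+[185,165]
S=lambda a:(np.array(a)+.5)/7-.5+[210,130]
X=tri(T((289,207)),S((350,40)));print(X,tab(1.75),tab(1.70))
# divider front tops etc: project model points
print("opentab px",proj("top",tab(1.75)),proj("scene",tab(1.75)))
q=lambda nm,p:(proj(nm,p)-([185,165] if nm=="top" else [210,130])+.5)*7-.5
for y in(.053,0,-.053): # dividers back end on felt + 10 high
    for sx in(-.006,-.074):
        print(y,sx,q("top",slot(y,.01,sx)),q("scene",slot(y,.01,sx)))
print("wall top FL FR",[q(nm,slot(y,.046,-.078)) for y in(.122,-.122) for nm in("top","scene")])
E
```

```text
[0.5397 0.3895 0.1766] [0.547  0.3894 0.191 ] [0.5427 0.3881 0.1899]
opentab px [[224.8385 190.8371]] [[261.2851 130.2452]]
0.053 -0.006 [[211.9746 213.994 ]] [[343.732  157.6956]]
0.053 -0.074 [[258.8759 352.4605]] [[266.7241 281.0246]]
0 -0.006 [[325.4342 181.9016]] [[435.8456 197.2374]]
0 -0.074 [[370.7622 320.4283]] [[358.7066 322.6937]]
-0.053 -0.006 [[438.3338 149.9782]] [[530.5225 237.8674]]
-0.053 -0.074 [[482.1011 288.5573]] [[453.2674 365.5298]]
wall top FL FR [array([[103.5134, 424.5717]]), array([[111.5849, 199.6673]]), array([[630.4083, 273.4031]]), array([[549.5201, 397.3025]])]
```

```bash
python3 - <<'E'
from h import *
import json
s=bx*.9063+up*.4226; n=-bx*.4226+up*.9063
est={}
for nm in("top","scene"):
    im=np.mean([ctrl.get_image(nm).astype(float) for _ in range(6)],0)
    np.save(f"pics/{nm}avg.npy",im)
    f=6; I=cv2.resize(im,None,fx=f,fy=f,interpolation=cv2.INTER_CUBIC)
    R,G,B=I[...,0],I[...,1],I[...,2]
    m=((R-B>0.45*R)&(G>0.68*R)&(R>40)).astype(np.uint8)
    N,l,st,c=cv2.connectedComponentsWithStats(m)
    for i in range(1,N):
        u,v=(c[i]+.5)/f-.5
        if st[i,4]>300 and ((185<u<285 and 165<v<240) if nm=="top" else (215<u<310 and 130<v<205)):
            print(nm,np.array([u,v]),st[i,2:5]/[f,f,f*f]); est.setdefault(nm,[]).append((u,v))
json.dump(est,open("est.json","w"))
E
```

```text
top [225.8704 194.4877] [ 9.8333  6.     34.4167]
top [259.5495 198.2203] [ 8.1667  8.5    53.5278]
top [243.7473 202.3541] [ 6.5     6.6667 34.7222]
top [227.822  207.1747] [11.6667 11.5    88.3333]
top [211.6311 211.6614] [ 14.1667  13.5    135.0278]
top [245.5917 232.9686] [14.3333 11.3333 28.7222]
scene [259.5817 134.8185] [22.      9.3333 65.7778]
scene [279.9312 182.1169] [79.1667 51.6667 73.0556]
scene [262.3314 169.5445] [ 59.3333  38.     457.3611]
```

```bash
cat >> h.py <<'E'
def setz(z): H[2]=z
sv=bx*.9063+up*.4226; nv=-bx*.4226+up*.9063
TOP={227:((211.63,211.66),26),113:((227.82,207.17),20),28:((243.75,202.35),12),57:((259.55,198.22),16)}
def shoulder(k): # centre of body top, by top ray onto plane
    uv,bh=TOP[k]; K,d,R,t=cam("top"); p=cv2.undistortPoints(np.array([[uv]],float),K,d)[0,0]
    c=-R.T@t; r=R.T@[p[0],p[1],1]; q=H+nv*(bh*1e-3-.046); return c+r*((q-c)@nv)/(r@nv)
E
python3 - <<'E'
from h import *
for z in(.088,.1):
    setz(z)
    for k in TOP: X=shoulder(k); print(z,k,X,(X-H)@sv,(X-H)@by)
setz(.1); P0,R0=cur(); X=shoulder(227)
for u in(.12,.09): print(inc(P0,R0,X-zb*u,Rb))
E
```

```text
0.088 227 [0.5096 0.4601 0.0494] -0.048554252539692 0.07846469746331376
0.088 113 [0.5254 0.4105 0.0432] -0.05024056307332396 0.026382249206994522
0.088 28 [0.5427 0.3612 0.0356] -0.05106889059207612 -0.025748176831840837
0.088 57 [0.5558 0.31   0.0391] -0.05141823270820134 -0.07860856246167984
0.1 227 [0.5078 0.4574 0.0602] -0.05131225837803819 0.07635076947364944
0.1 113 [0.5235 0.4082 0.054 ] -0.05299524068001628 0.024700391584099257
0.1 28 [0.5407 0.3593 0.0464] -0.05383063113540691 -0.026999568610089043
0.1 57 [0.5536 0.3085 0.0499] -0.05417027548278699 -0.07943603396840326
[-0.256  0.759  1.504  0.001 -0.    -0.001]
[-0.256  0.759  1.804  0.001 -0.    -0.001]
```

```bash
sed -i 's/^def setz/H[2]=.092\ndef setz/' h.py; python3 - <<'E'
from h import *
P0,R0=cur(); X=shoulder(227); print(X)
for u in(.14,.10,.07): print(inc(P0,R0,X-zb*u,Rb))
E
```

```text
[0.509  0.4592 0.053 ]
[-0.237  0.773  1.376  0.001 -0.    -0.001]
[-0.237  0.773  1.776  0.001 -0.    -0.001]
[-0.237  0.773  2.076  0.001 -0.    -0.001]
```

Call:
{"method": "play_rows", "body": {"increments": [[[-0.1,0.4,0.3,0,0,0,-0.26],[-0.24,0.77,0.6,0,0,0,-0.26],[-0.24,0.77,1.0,0,0,0,-0.26],[-0.24,0.77,1.0,0,0,0,-0.26]]]}}

```text
time: 5.7
position: [0.429, 0.4337, 0.2039]
tool_rot: [-0.382, 2.636, 0.086]
ft_force: [-0.9, -1.9, -0.6]
grip_width: 0.38
grip_force: 0.0
```

Call:
{"method": "play_rows", "body": {"increments": [[[0,0,0.3,0,0,0,-0.26],[0,0,0.6,0,0,0,-0.26],[0,0,0.8,0,0,0,-0.26],[0,0,0.9,0,0,0,-0.26],[0,0,0.9,0,0,0,-0.26],[0,0,0.9,0,0,0,-0.26]]]}}

```text
time: 6.3
position: [0.4697, 0.4478, 0.1319]
tool_rot: [-0.379, 2.628, 0.098]
ft_force: [-0.1, 0.2, -0.3]
grip_width: 0.371
grip_force: 0.0
```

```bash
python3 - <<'E'
from h import *
P0,R0=cur(); X=shoulder(227); s=ctrl.get_state();print(s['time'],s['ft_force'],s['grip_width'])
print(inc(P0,R0,X-zb*.07,Rb))
snap("top","t4.png",180,290,150,245,6)
E
```

```text
6.3 [-0.1029  0.1514 -0.3371] 0.3707749950337574
[ 0.009 -0.002  0.189  0.001  0.001 -0.001]
```

Call:
{"method": "play_rows", "body": {"increments": [[[0,0,0.05,0,0,0,-0.26],[0,0,0.1,0,0,0,-0.26],[0,0,0.13,0,0,0,-0.26],[0,0,0.15,0,0,0,-0.26],[0,0,0.15,0,0,0,-0.26]]]}}

```text
time: 6.85
position: [0.4765, 0.4492, 0.1168]
tool_rot: [-0.38, 2.63, 0.096]
ft_force: [0.6, 0.4, 0.6]
grip_width: 0.37
grip_force: 0.0
```

Call:
{"method": "play_rows", "body": {"increments": [[[0,0,0.01,0,0,0,-0.26],[0,0,0.02,0,0,0,-0.26],[0,0,0.03,0,0,0,-0.26],[0,0,0.04,0,0,0,-0.26],[0,0,0.04,0,0,0,-0.26]]]}}

```text
time: 7.35
position: [0.4783, 0.4499, 0.1136]
tool_rot: [-0.38, 2.629, 0.097]
ft_force: [-0.0, -1.1, 0.2]
grip_width: 0.368
grip_force: 0.0
```

Call:
{"method": "play_rows", "body": {"increments": [[[0,0,0.01,0,0,0,-0.26],[0,0,0.02,0,0,0,-0.26],[0,0,0.03,0,0,0,-0.26],[0,0,0.04,0,0,0,-0.26],[0,0,0.04,0,0,0,-0.26]]]}}

```text
time: 7.85
position: [0.4794, 0.4516, 0.1116]
tool_rot: [-0.381, 2.628, 0.099]
ft_force: [-8.0, -2.8, 10.1]
grip_width: 0.369
grip_force: 6.6
```

Call:
{"method": "play_rows", "body": {"increments": [[[0,0,-0.03,0,0,0,-0.26],[0,0,-0.05,0,0,0,-0.26],[0,0,-0.05,0,0,0,-1],[0,0,-0.05,0,0,0,-1],[0,0,-0.05,0,0,0,-1],[0,0,-0.05,0,0,0,-1]]], "squeeze": 20}}

```text
time: 8.45
position: [0.4777, 0.4504, 0.1146]
tool_rot: [-0.38, 2.629, 0.098]
ft_force: [0.7, 2.8, -0.5]
grip_width: 0.196
grip_force: 20.0
```

Call:
{"method": "play_rows", "body": {"increments": [[[0,0,-0.1,0,0,0,-1],[0,0,-0.3,0,0,0,-1],[0,0,-0.6,0,0,0,-1],[0,0,-1,0,0,0,-1],[0,0,-1,0,0,0,-1],[0,0,-1,0,0,0,-1]]]}}

```text
time: 9.05
position: [0.4325, 0.436, 0.2035]
tool_rot: [-0.379, 2.629, 0.097]
ft_force: [-0.0, -0.2, -2.4]
grip_width: 0.202
grip_force: 20.0
```

```bash
cat >> h.py <<'E'
H[2]=.089
pan=np.array([.427,.1227,.113])
t3=np.radians(3); Rp=toolR(bx*np.sin(t3)-up*np.cos(t3),by); zp=Rp.apply([0,0,1])
PL=[pan+.033*bx, pan-.010*bx+.027*by, pan-.010*bx-.027*by]
E
python3 - <<'E'
from h import *
P0,R0=cur(); s=ctrl.get_state(); print(P0,s['grip_width'],s['time'],s['ft_force'])
T=PL[0]-zp*.0995
for c in(.06,.01): print(T+up*c,inc(P0,R0,T+up*c,Rp))
E
```

```text
[0.4325 0.436  0.2035] 0.20201355232479035 9.05 [-0.0274 -0.2247 -2.4371]
[0.4536 0.1306 0.2724] [ 0.258 -2.987 -0.923  0.001  0.278 -0.001]
[0.4536 0.1306 0.2224] [ 0.493 -2.988 -0.482  0.001  0.278 -0.001]
```

Call:
{"method": "play_rows", "body": {"increments": [[[0.05,0,-0.3,0,0,0,-1],[0.1,-0.3,-0.6,0,0,0,-1],[0.2,-0.65,-0.9,0,0,0,-1],[0.26,-1,-0.92,0,0,0,-1]]]}}

```text
time: 9.45
position: [0.3971, 0.3209, 0.2729]
tool_rot: [-0.381, 2.628, 0.098]
ft_force: [0.3, 0.4, -1.6]
grip_width: 0.199
grip_force: 20.0
```

Call:
{"method": "play_rows", "body": {"increments": [[[0,-0.35,0,0,0,0,-1],[0,-0.7,0,0,0,0,-1],[0,-1,0,0,0,0,-1]]]}}

```text
time: 9.75
position: [0.4215, 0.2374, 0.2695]
tool_rot: [-0.376, 2.637, 0.095]
ft_force: [-0.6, 1.1, -2.3]
grip_width: 0.194
grip_force: 20.0
```

Call:
{"method": "play_rows", "body": {"increments": [[[0,-0.35,0,0,0.07,0,-1],[0,-0.65,0,0,0.14,0,-1],[0,-0.9,0,0,0.21,0,-1],[0,-0.98,0,0,0.278,0,-1],[0,-0.98,0,0,0.278,0,-1],[0,-0.98,0,0,0.278,0,-1],[0,-0.98,0,0,0.278,0,-1]]]}}

```text
time: 10.45
position: [0.4484, 0.1484, 0.2712]
tool_rot: [-0.445, 3.059, 0.015]
ft_force: [0.1, 0.6, -2.4]
grip_width: 0.199
grip_force: 20.0
```

```bash
python3 - <<'E'
from h import *
P0,R0=cur(); s=ctrl.get_state(); print(P0,s['grip_width'],s['time'],s['ft_force'])
T=PL[0]-zp*.0995
for c in(.02,.005,-.002): print(T+up*c,inc(P0,R0,T+up*c,Rp))
E
```

```text
[0.4484 0.1484 0.2712] 0.1987534347680243 10.45 [ 0.0866  0.618  -2.4117]
[0.4536 0.1306 0.2324] [ 0.02  -0.186  0.387  0.001 -0.001  0.001]
[0.4536 0.1306 0.2174] [ 0.027 -0.187  0.537  0.001 -0.001  0.001]
[0.4536 0.1306 0.2104] [ 0.031 -0.187  0.607  0.001 -0.001  0.001]
```

Call:
{"method": "play_rows", "body": {"increments": [[[0.02,-0.19,0.1,0,0,0,-1],[0.02,-0.19,0.25,0,0,0,-1],[0.02,-0.19,0.4,0,0,0,-1],[0.02,-0.19,0.47,0,0,0,-1],[0.02,-0.19,0.5,0,0,0,-1],[0.02,-0.19,0.53,0,0,0,-1],[0.02,-0.19,0.53,0,0,0,-1]]]}}

```text
time: 11.15
position: [0.4554, 0.1303, 0.2194]
tool_rot: [-0.444, 3.059, 0.015]
ft_force: [0.9, -0.0, -1.9]
grip_width: 0.201
grip_force: 20.0
```

Call:
{"method": "play_rows", "body": {"increments": [[[0,0,0.015,0,0,0,-1],[0,0,0.03,0,0,0,-1],[0,0,0.03,0,0,0,-1],[0,0,0.03,0,0,0,-1]]]}}

```text
time: 11.55
position: [0.4557, 0.13, 0.2162]
tool_rot: [-0.443, 3.059, 0.015]
ft_force: [0.5, -0.4, -2.5]
grip_width: 0.196
grip_force: 20.0
```

Call:
{"method": "play_rows", "body": {"increments": [[[0,0,0.015,0,0,0,-1],[0,0,0.03,0,0,0,-1],[0,0,0.03,0,0,0,-1],[0,0,0.03,0,0,0,-1]]]}}

```text
time: 11.95
position: [0.4558, 0.1301, 0.2131]
tool_rot: [-0.443, 3.059, 0.015]
ft_force: [0.0, 1.0, -1.9]
grip_width: 0.193
grip_force: 20.0
```

Call:
{"method": "play_rows", "body": {"increments": [[[0,0,0.01,0,0,0,-1],[0,0,0.02,0,0,0,-1],[0,0,0.02,0,0,0,-1],[0,0,0.02,0,0,0,-1]]]}}

```text
time: 12.35
position: [0.4561, 0.1304, 0.2116]
tool_rot: [-0.443, 3.058, 0.016]
ft_force: [0.2, 1.0, 0.9]
grip_width: 0.195
grip_force: 20.0
```

Call:
{"method": "play_rows", "body": {"increments": [[[0,0,0,0,0,0,-0.5],[0,0,0,0,0,0,-0.4],[0,0,0,0,0,0,-0.25],[0,0,0,0,0,0,-0.25],[0,0,-0.1,0,0,0,-0.25],[0,0,-0.3,0,0,0,-0.25],[0,0,-0.6,0,0,0,-0.25],[0,0,-0.9,0,0,0,-0.25]]]}}

```text
time: 13.15
position: [0.4513, 0.1284, 0.3025]
tool_rot: [-0.443, 3.059, 0.015]
ft_force: [0.4, -0.1, -0.2]
grip_width: 0.376
grip_force: 0.0
```

Call:
{"method": "play_rows", "body": {"increments": [[[0,0.3,0,0,0,0,-0.3],[0,0.6,0,0,0,0,-0.3],[0,1,0,0,0,0,-0.3],[0,1,0,0,0,0,-0.3]]]}}

```text
time: 13.55
position: [0.4209, 0.23, 0.3021]
tool_rot: [-0.456, 3.057, 0.019]
ft_force: [0.2, -0.7, -0.3]
grip_width: 0.353
grip_force: 0.0
```

```bash
python3 - <<'E'
from h import *
P0,R0=cur(); s=ctrl.get_state(); print(P0,s['time'])
im=cv2.cvtColor(np.mean([ctrl.get_image("scene").astype(np.float32) for _ in range(8)],0).astype(np.uint8),cv2.COLOR_RGB2BGR)
cv2.imwrite("pics/s5.png",np.vstack([cv2.resize(im[195:290,255:385],None,fx=6,fy=6,interpolation=cv2.INTER_CUBIC)]))
E
```

```text
[0.4209 0.23   0.3021] 13.55
```

View pics/s5.png

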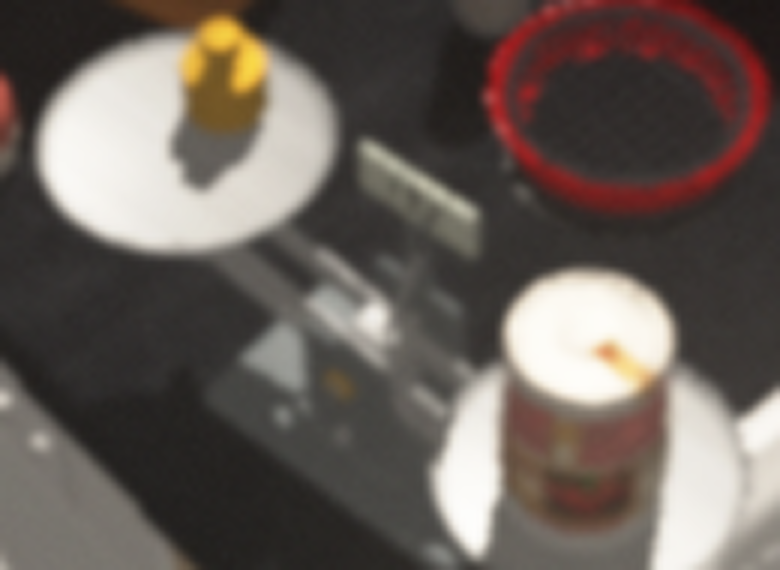

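The 227 g weight stands upright on the pan, which hasn't moved in the image: its centre is still at about (286,219). The beam is therefore still at its stop. I'll confirm by tracking the jar numerically and plan the 113 g pick.

```bash
cat >> h.py <<'E'
def avg(nm,n=8): return np.mean([cv2.cvtColor(ctrl.get_image(nm),cv2.COLOR_RGB2GRAY).astype(np.float32) for _ in range(n)],0)
def beam():
    "jar shift vs scene0 (at +0.16 stop) -> theta"
    ref=cv2.cvtColor(cv2.imread("pics/scene0.png"),cv2.COLOR_BGR2GRAY).astype(np.float32); im=avg("scene")
    u0,u1,v0,v1=330,378,234,272; f=8
    t=cv2.resize(ref[v0:v1,u0:u1],None,fx=f,fy=f,interpolation=cv2.INTER_CUBIC); m=16
    w=cv2.resize(im[v0-m:v1+m,u0-6:u1+6],None,fx=f,fy=f,interpolation=cv2.INTER_CUBIC)
    _,mx,_,p=cv2.minMaxLoc(cv2.matchTemplate(w,t,cv2.TM_CCOEFF_NORMED))
    d=np.array(p)/f-[6,m]; j=np.array([.45,-.107,.165])
    px=proj("scene",[j,j+[0,0,.01]]); per=(px[1]-px[0])[1]/.01  # px per m
    dz=d[1]/per; return d,mx,dz,np.arcsin(np.sin(.16)-dz/.115)
E
python3 - <<'E'
from h import *
print(beam())
P0,R0=cur(); X=shoulder(113); print(X, P0)
for u in(.15,.09,.074): print(inc(P0,R0,X-zb*u,Rb), X-zb*u)
E
```

```text
(array([0., 0.]), 0.9997795224189758, np.float64(-0.0), np.float64(0.16))
[0.5252 0.4103 0.0441] [0.4231 0.2245 0.3013]
[-0.737  1.489  1.29   0.001 -0.278 -0.001] [0.4577 0.3903 0.1765]
[-0.991  1.488  1.834  0.001 -0.278 -0.001] [0.4847 0.3983 0.1236]
[-1.059  1.487  1.979  0.001 -0.278 -0.001] [0.4919 0.4004 0.1094]
```

Call:
{"method": "play_rows", "body": {"increments": [[[0,0.4,0,0,-0.07,0,-0.31],[0,0.8,0,0,-0.14,0,-0.31],[0,1,0.2,0,-0.21,0,-0.31],[0,1,0.3,0,-0.278,0,-0.31],[0,1,0.3,0,-0.278,0,-0.31],[0,1,0.3,0,-0.278,0,-0.31]]]}}

```text
time: 14.95
position: [0.3964, 0.3205, 0.272]
tool_rot: [-0.38, 2.631, 0.097]
ft_force: [-0.2, 0.7, 0.1]
grip_width: 0.343
grip_force: 0.0
```

```bash
python3 - <<'E'
from h import *
P0,R0=cur(); X=shoulder(113); print(P0)
for u in(.15,.09,.073): print(inc(P0,R0,X-zb*u,Rb))
E
```

```text
[0.3964 0.3205 0.272 ]
[-0.248  0.493  1.212  0.001 -0.001 -0.001]
[-0.249  0.492  1.812  0.001 -0.001 -0.001]
[-0.249  0.492  1.982  0.001 -0.001 -0.001]
```

Call:
{"method": "play_rows", "body": {"increments": [[[-0.15,0.3,0.2,0,0,0,-0.31],[-0.25,0.49,0.6,0,0,0,-0.31],[-0.25,0.49,1,0,0,0,-0.31],[-0.25,0.49,1,0,0,0,-0.31]]]}}

```text
time: 15.35
position: [0.4504, 0.3856, 0.1907]
tool_rot: [-0.376, 2.637, 0.089]
ft_force: [0.5, -1.4, -0.3]
grip_width: 0.343
grip_force: 0.0
```

Call:
{"method": "play_rows", "body": {"increments": [[[0,0,0.3,0,0,0,-0.31],[0,0,0.6,0,0,0,-0.31],[0,0,0.75,0,0,0,-0.31],[0,0,0.83,0,0,0,-0.31],[0,0,0.88,0,0,0,-0.31],[0,0,0.91,0,0,0,-0.31],[0,0,0.91,0,0,0,-0.31]]]}}

```text
time: 16.05
position: [0.4897, 0.4002, 0.1157]
tool_rot: [-0.379, 2.629, 0.099]
ft_force: [0.9, 0.8, 1.6]
grip_width: 0.349
grip_force: 0.0
```

```bash
python3 - <<'E'
from h import *
P0,R0=cur(); X=shoulder(113); print(P0)
for u in(.073,.070): print(inc(P0,R0,X-zb*u,Rb))
E
```

```text
[0.4897 0.4002 0.1157]
[ 0.01  -0.005  0.076  0.002  0.    -0.001]
[ 0.01  -0.005  0.106  0.002  0.    -0.001]
```

Call:
{"method": "play_rows", "body": {"increments": [[[0.01,0,0.03,0,0,0,-0.31],[0.01,0,0.05,0,0,0,-0.31],[0.01,0,0.07,0,0,0,-0.31],[0.01,0,0.07,0,0,0,-0.31]]]}}

```text
time: 16.45
position: [0.4915, 0.4005, 0.1078]
tool_rot: [-0.38, 2.63, 0.098]
ft_force: [0.7, 0.5, 0.5]
grip_width: 0.344
grip_force: 0.0
```

Call:
{"method": "play_rows", "body": {"increments": [[[0,0,0,0,0,0,-1],[0,0,0,0,0,0,-1],[0,0,0,0,0,0,-1],[0,0,0,0,0,0,-1]]]}}

```text
time: 16.85
position: [0.4915, 0.4007, 0.1081]
tool_rot: [-0.38, 2.63, 0.098]
ft_force: [0.6, 0.6, -0.7]
grip_width: 0.174
grip_force: 20.0
```

Call:
{"method": "play_rows", "body": {"increments": [[[0,0,-0.1,0,0,0,-1],[0,0,-0.3,0,0,0,-1],[0,0,-0.6,0,0,0,-1],[0,0,-1,0,0,0,-1],[0,0,-1,0,0,0,-1],[0,0,-1,0,0,0,-1]]]}}

```text
time: 17.45
position: [0.4464, 0.3873, 0.1979]
tool_rot: [-0.38, 2.628, 0.1]
ft_force: [-0.1, 0.6, -0.3]
grip_width: 0.171
grip_force: 20.0
```

Call:
{"method": "play_rows", "body": {"increments": [[[0.05,0,-0.3,0,0,0,-1],[0.1,-0.3,-0.6,0,0,0,-1],[0.2,-0.65,-0.9,0,0,0,-1],[0.26,-1,-0.92,0,0,0,-1],[0.26,-1,-0.92,0,0,0,-1]]]}}

```text
time: 17.95
position: [0.4121, 0.267, 0.2639]
tool_rot: [-0.372, 2.634, 0.093]
ft_force: [0.0, 0.3, -1.5]
grip_width: 0.17
grip_force: 20.0
```

```bash
python3 - <<'E'
from h import *
P0,R0=cur(); s=ctrl.get_state(); print(P0,s['grip_width'],s['time'],s['ft_force'])
T=PL[1]-zp*.0925
for c in(.06,.01): print(T+up*c,inc(P0,R0,T+up*c,Rp))
E
```

```text
[0.4121 0.267  0.2639] 0.16974122252252952 17.95 [ 0.0268  0.3068 -1.5277]
[0.4051 0.1444 0.2654] [ 0.353 -1.159 -0.204 -0.001  0.276 -0.005]
[0.4051 0.1444 0.2154] [ 0.586 -1.159  0.238 -0.001  0.276 -0.005]
```

Call:
{"method": "play_rows", "body": {"increments": [[[0.1,-0.3,-0.1,0,0.07,0,-1],[0.2,-0.6,-0.2,0,0.14,0,-1],[0.35,-0.9,-0.2,0,0.21,0,-1],[0.35,-1,-0.2,0,0.276,0,-1],[0.35,-1,-0.2,0,0.276,0,-1],[0.35,-1,-0.2,0,0.276,0,-1]]]}}

```text
time: 18.55
position: [0.4015, 0.1654, 0.2649]
tool_rot: [-0.442, 3.057, 0.014]
ft_force: [-0.5, 0.2, -1.8]
grip_width: 0.17
grip_force: 20.0
```

```bash
python3 - <<'E'
from h import *
P0,R0=cur(); s=ctrl.get_state(); print(P0,s['grip_width'],s['time'],s['ft_force'])
T=PL[1]-zp*.0925
for c in(.02,.005,0): print(T+up*c,inc(P0,R0,T+up*c,Rp))
E
```

```text
[0.4015 0.1654 0.2649] 0.17004704847254973 18.55 [-0.4591  0.2444 -1.8354]
[0.4051 0.1444 0.2254] [ 0.046 -0.212  0.394  0.001  0.001 -0.001]
[0.4051 0.1444 0.2104] [ 0.054 -0.212  0.543  0.001  0.001 -0.001]
[0.4051 0.1444 0.2054] [ 0.057 -0.212  0.593  0.001  0.001 -0.001]
```

Call:
{"method": "play_rows", "body": {"increments": [[[0.05,-0.21,0.15,0,0,0,-1],[0.05,-0.21,0.3,0,0,0,-1],[0.05,-0.21,0.42,0,0,0,-1],[0.05,-0.21,0.5,0,0,0,-1],[0.05,-0.21,0.53,0,0,0,-1],[0.05,-0.21,0.56,0,0,0,-1],[0.05,-0.21,0.58,0,0,0,-1],[0.05,-0.21,0.58,0,0,0,-1]]]}}

```text
time: 19.35
position: [0.4057, 0.1446, 0.2081]
tool_rot: [-0.443, 3.056, 0.016]
ft_force: [-0.1, 0.3, -1.6]
grip_width: 0.176
grip_force: 20.0
```

Call:
{"method": "play_rows", "body": {"increments": [[[0,0,0.015,0,0,0,-1],[0,0,0.03,0,0,0,-1],[0,0,0.045,0,0,0,-1],[0,0,0.05,0,0,0,-1],[0,0,0.05,0,0,0,-1]]]}}

```text
time: 19.85
position: [0.4059, 0.1446, 0.203]
tool_rot: [-0.442, 3.056, 0.016]
ft_force: [-0.3, 0.2, -0.2]
grip_width: 0.175
grip_force: 20.0
```

```bash
python3 - <<'E'
from h import *
print(beam(),cur()[0],ctrl.get_state()['ft_force'])
E
```

```text
(array([ 0.125, -0.875]), 0.9988060593605042, np.float64(0.003256104152465978), np.float64(0.13138189967278657)) [0.4059 0.1446 0.203 ] [-0.2231  0.0748  0.1346]
```

Call:
{"method": "play_rows", "body": {"increments": [[[0,0,0,0,0,0,-0.55],[0,0,0,0,0,0,-0.45],[0,0,0,0,0,0,-0.31],[0,0,0,0,0,0,-0.31],[0,0,-0.1,0,0,0,-0.31],[0,0,-0.3,0,0,0,-0.31],[0,0,-0.6,0,0,0,-0.31],[0,0,-0.9,0,0,0,-0.31]]]}}

```text
time: 21.05
position: [0.4009, 0.1428, 0.2944]
tool_rot: [-0.442, 3.056, 0.016]
ft_force: [-0.0, 0.0, 0.9]
grip_width: 0.344
grip_force: 0.0
```

Call:
{"method": "play_rows", "body": {"increments": [[[0,0.3,0,0,0,0,-0.35],[0,0.6,0,0,0,0,-0.35],[0,1,0,0,0,0,-0.35],[0,1,0,0,0,0,-0.35]]]}}

```text
time: 21.45
position: [0.3707, 0.2437, 0.294]
tool_rot: [-0.454, 3.054, 0.019]
ft_force: [-1.1, -0.2, -0.4]
grip_width: 0.331
grip_force: 0.0
```

```bash
python3 - <<'E'
from h import *
print(cur()[0])
for _ in range(2): b=beam(); print(b, b[3]*680,ctrl.get_state()['time'])
E
```

```text
[0.3707 0.2437 0.294 ]
(array([ 0.5 , -2.75]), 0.9958465099334717, np.float64(0.010233470193464501), np.float64(0.07038962144372221)) 47.86494258173111 21.85
(array([ 0.5 , -2.75]), 0.9958374500274658, np.float64(0.010233470193464501), np.float64(0.07038962144372221)) 47.86494258173111 22.25
```

```bash
cat >> h.py <<'E'
from scipy.optimize import minimize_scalar
def beam2(n=8):
    ref=cv2.cvtColor(cv2.imread("pics/scene0.png"),cv2.COLOR_BGR2GRAY).astype(np.float32); im=avg("scene",n)
    c=np.array(proj("scene",[.4502,-.1072,.176])[0]); out=[]
    e=np.array([.1,-.995,0]); # beam direction towards jar
    for (u0,u1,v0,v1) in((336,371,238,266),(336,371,238,288),(332,375,234,272)):
        W=np.float32([[1,0,0],[0,1,-2.5]])
        mask=np.zeros(ref.shape,np.uint8); mask[v0:v1,u0:u1]=255
        # warp maps ref coords -> im coords
        try: cc,W=cv2.findTransformECC(ref,im,W,cv2.MOTION_AFFINE,(3,300,1e-7),mask,3)
        except cv2.error as ex: print("ecc",ex); continue
        q=W@np.r_[c,1]-c
        J=lambda th:np.array([.4502,-.1072,.176])+e*.115*(np.cos(th)-np.cos(.16))+up*.115*(np.sin(.16)-np.sin(th))
        f=lambda th:proj("scene",J(th))[0]-c
        r=minimize_scalar(lambda th:np.sum((f(th)-q)**2),bounds=(-.17,.17),method="bounded")
        out.append((q.round(2),f(r.x).round(2),round(cc,4),round(r.x,4),round(r.x*680,1)))
    return out
E
python3 - <<'E'
from h import *
for o in beam2(): print(o)
E
```

```text
(array([ 0.58, -3.04]), array([ 0.6 , -3.04]), 0.9991, np.float64(0.0527), np.float64(35.8))
(array([ 0.58, -3.08]), array([ 0.6 , -3.08]), 0.9993, np.float64(0.0515), np.float64(35.0))
(array([ 0.58, -2.8 ]), array([ 0.57, -2.8 ]), 0.9988, np.float64(0.0608), np.float64(41.3))
```

The two jar-only patches agree on 35 g remaining, so the 28 g weight is the best match and should leave about +7 g. I'll fetch it.

Call:
{"method": "play_rows", "body": {"increments": [[[0,0.2,0,0,-0.07,0,-0.4],[0,0.3,0,0,-0.14,0,-0.4],[0,0.4,0.1,0,-0.21,0,-0.4],[0,0.4,0.1,0,-0.276,0,-0.4],[0,0.4,0.1,0,-0.276,0,-0.4],[0,0.4,0.1,0,-0.276,0,-0.4]]]}}

```text
time: 23.25
position: [0.374, 0.2893, 0.2748]
tool_rot: [-0.38, 2.646, 0.083]
ft_force: [-0.0, -0.2, 0.2]
grip_width: 0.296
grip_force: 0.0
```

```bash
python3 - <<'E'
from h import *
P0,R0=cur(); X=shoulder(28); print(P0,X)
for u in(.15,.09,.073): print(inc(P0,R0,X-zb*u,Rb))
E
```

```text
[0.374  0.2893 0.2748] [0.5425 0.3611 0.0365]
[-0.514  0.22   1.448 -0.004 -0.011 -0.   ]
[-0.524  0.224  2.048 -0.004 -0.011 -0.   ]
[-0.527  0.225  2.218 -0.004 -0.011 -0.   ]
```

Call:
{"method": "play_rows", "body": {"increments": [[[-0.25,0.1,0.3,0,-0.01,0,-0.4],[-0.52,0.22,0.6,0,-0.01,0,-0.4],[-0.52,0.22,1,0,-0.01,0,-0.4],[-0.52,0.22,1,0,-0.01,0,-0.4],[-0.52,0.22,1,0,-0.01,0,-0.4]]]}}

```text
time: 23.75
position: [0.4561, 0.3363, 0.2094]
tool_rot: [-0.378, 2.63, 0.085]
ft_force: [0.6, 0.6, 0.6]
grip_width: 0.298
grip_force: 0.0
```

Call:
{"method": "play_rows", "body": {"increments": [[[0,0,0.3,0,0,0,-0.4],[0,0,0.6,0,0,0,-0.4],[0,0,0.8,0,0,0,-0.4],[0,0,0.95,0,0,0,-0.4],[0,0,1,0,0,0,-0.4],[0,0,1,0,0,0,-0.4]]]}}

```text
time: 24.35
position: [0.5016, 0.3495, 0.1226]
tool_rot: [-0.378, 2.627, 0.087]
ft_force: [-0.4, 0.3, -0.5]
grip_width: 0.301
grip_force: 0.0
```

```bash
python3 - <<'E'
from h import *
P0,R0=cur(); X=shoulder(28); print(P0)
for u in(.09,.0725): print(inc(P0,R0,X-zb*u,Rb))
E
```

```text
[0.5016 0.3495 0.1226]
[ 0.029 -0.004  0.06  -0.004  0.001 -0.   ]
[ 0.029 -0.003  0.235 -0.004  0.001 -0.   ]
```

Call:
{"method": "play_rows", "body": {"increments": [[[0.03,0,0.06,0,0,0,-0.4],[0.03,0,0.12,0,0,0,-0.4],[0.03,0,0.17,0,0,0,-0.4],[0.03,0,0.2,0,0,0,-0.4],[0.03,0,0.23,0,0,0,-0.4],[0.03,0,0.23,0,0,0,-0.4]]]}}

```text
time: 24.95
position: [0.5094, 0.3508, 0.0989]
tool_rot: [-0.378, 2.629, 0.085]
ft_force: [0.5, -0.0, -0.8]
grip_width: 0.3
grip_force: 0.0
```

Call:
{"method": "play_rows", "body": {"increments": [[[0,0,0,0,0,0,-1],[0,0,0,0,0,0,-1],[0,0,0,0,0,0,-1],[0,0,0,0,0,0,-1]]], "squeeze": 12}}

```text
time: 25.35
position: [0.5093, 0.351, 0.0995]
tool_rot: [-0.378, 2.628, 0.086]
ft_force: [-1.2, -0.3, 0.6]
grip_width: 0.13
grip_force: 12.0
```

```bash
python3 - <<'E'
from h import *
P0,R0=cur(); X=shoulder(28); z=R0.apply([0,0,1]); print(P0, "tip above shoulder mm",((P0+z*.07-X)@nv)*1e3, ((P0+z*.07-X)@sv)*1e3,ctrl.get_state()['grip_width']*87)
E
```

```text
[0.5093 0.351  0.0995] tip above shoulder mm 1.8371208909739252 -1.1533261567234543 11.314215985651616
```

Call:
{"method": "play_rows", "body": {"increments": [[[0,0,-0.1,0,0,0,-1],[0,0,-0.3,0,0,0,-1],[0,0,-0.6,0,0,0,-1],[0,0,-1,0,0,0,-1],[0,0,-1,0,0,0,-1],[0,0,-1,0,0,0,-1]]]}}

```text
time: 25.95
position: [0.464, 0.3388, 0.1895]
tool_rot: [-0.378, 2.626, 0.088]
ft_force: [0.0, -0.0, -1.3]
grip_width: 0.134
grip_force: 12.0
```

Call:
{"method": "play_rows", "body": {"increments": [[[0.1,0,-0.3,0,0,0,-1],[0.2,-0.3,-0.6,0,0,0,-1],[0.3,-0.65,-0.9,0,0,0,-1],[0.35,-1,-0.95,0,0,0,-1],[0.35,-1,-0.95,0,0,0,-1],[0.35,-1,-0.95,0,0,0,-1]]]}}

```text
time: 26.55
position: [0.4227, 0.2197, 0.2528]
tool_rot: [-0.37, 2.634, 0.08]
ft_force: [0.2, 0.3, -0.7]
grip_width: 0.129
grip_force: 12.0
```

```bash
cat >> h.py <<'E'
Z28=.101
T28=PL[2]*[1,1,0]+up*Z28-zp*.0838
E
python3 - <<'E'
from h import *
P0,R0=cur(); s=ctrl.get_state(); print(P0,s['grip_width'],s['time'],s['ft_force'])
for c in(.07,.01): print(T28+up*c,inc(P0,R0,T28+up*c,Rp))
E
```

```text
[0.4227 0.2197 0.2528] 0.12917954489471262 26.55 [ 0.158   0.3024 -0.7334]
[0.4209 0.0927 0.2547] [ 0.319 -1.217 -0.177 -0.007  0.275 -0.005]
[0.4209 0.0927 0.1947] [ 0.598 -1.212  0.354 -0.007  0.275 -0.005]
```

Call:
{"method": "play_rows", "body": {"increments": [[[0.1,-0.3,-0.1,0,0.07,0,-1],[0.2,-0.6,-0.18,0,0.14,0,-1],[0.32,-0.9,-0.18,0,0.21,0,-1],[0.32,-1,-0.18,0,0.275,0,-1],[0.32,-1,-0.18,0,0.275,0,-1],[0.32,-1,-0.18,0,0.275,0,-1]]]}}

```text
time: 27.15
position: [0.4149, 0.1181, 0.2553]
tool_rot: [-0.438, 3.055, 0.001]
ft_force: [-1.0, 0.3, -0.5]
grip_width: 0.126
grip_force: 12.0
```

```bash
python3 - <<'E'
from h import *
P0,R0=cur(); s=ctrl.get_state(); print(P0,s['grip_width'],s['time'],s['ft_force'])
for c in(.02,.0,-.004): print(T28+up*c,inc(P0,R0,T28+up*c,Rp))
E
```

```text
[0.4149 0.1181 0.2553] 0.12602426907987546 27.15 [-1.0457  0.317  -0.4589]
[0.4209 0.0927 0.2047] [ 0.042 -0.257  0.506 -0.005  0.002 -0.002]
[0.4209 0.0927 0.1847] [ 0.053 -0.255  0.706 -0.005  0.002 -0.002]
[0.4209 0.0927 0.1807] [ 0.055 -0.255  0.746 -0.005  0.002 -0.002]
```

Call:
{"method": "play_rows", "body": {"increments": [[[0.05,-0.26,0.2,0,0,0,-1],[0.05,-0.26,0.4,0,0,0,-1],[0.05,-0.26,0.55,0,0,0,-1],[0.05,-0.26,0.62,0,0,0,-1],[0.05,-0.26,0.67,0,0,0,-1],[0.05,-0.26,0.7,0,0,0,-1],[0.05,-0.26,0.72,0,0,0,-1],[0.05,-0.26,0.72,0,0,0,-1]]]}}

```text
time: 27.95
position: [0.4215, 0.0915, 0.1845]
tool_rot: [-0.437, 3.054, 0.002]
ft_force: [-0.2, -0.2, -1.3]
grip_width: 0.127
grip_force: 12.0
```

```bash
python3 - <<'E'
from h import *
print(cur()[0],ctrl.get_state()['ft_force'])
for o in beam2(4)[:2]: print(o)
E
```

```text
[0.4215 0.0915 0.1845] [-0.2184 -0.1631 -1.3316]
(array([ 0.64, -3.32]), array([ 0.63, -3.33]), 0.9984, np.float64(0.0433), np.float64(29.5))
(array([ 0.59, -3.51]), array([ 0.65, -3.51]), 0.9948, np.float64(0.0375), np.float64(25.5))
```

Call:
{"method": "play_rows", "body": {"increments": [[[0,0,0.01,0,0,0,-1],[0,0,0.02,0,0,0,-1],[0,0,0.03,0,0,0,-1],[0,0,0.03,0,0,0,-1],[0,0,0.03,0,0,0,-0.65],[0,0,0.03,0,0,0,-0.55],[0,0,0.03,0,0,0,-0.4],[0,0,0.03,0,0,0,-0.4]]]}}

```text
time: 28.95
position: [0.4215, 0.0913, 0.1812]
tool_rot: [-0.437, 3.055, 0.002]
ft_force: [-0.9, -0.3, -0.3]
grip_width: 0.277
grip_force: 0.0
```

Call:
{"method": "play_rows", "body": {"increments": [[[0,0,-0.05,0,0,0,-0.4],[0,0,-0.2,0,0,0,-0.4],[0,0,-0.5,0,0,0,-0.4],[0,0,-1,0,0,0,-0.4],[0,0,-1,0,0,0,-0.4]]]}}

```text
time: 29.45
position: [0.4189, 0.0913, 0.2879]
tool_rot: [-0.435, 3.043, 0.005]
ft_force: [1.5, 0.8, 0.1]
grip_width: 0.302
grip_force: 0.0
```

Call:
{"method": "play_rows", "body": {"increments": [[[0,0.3,-0.2,0,0,0,-0.4],[0,0.6,-0.2,0,0,0,-0.4],[0,1,-0.2,0,0,0,-0.4],[0,1,-0.2,0,0,0,-0.4]]]}}

```text
time: 29.85
position: [0.385, 0.1912, 0.3006]
tool_rot: [-0.449, 3.053, 0.005]
ft_force: [0.7, 0.1, -1.0]
grip_width: 0.297
grip_force: 0.0
```

Call:
{"method": "play_rows", "body": {"increments": [[[0,0.3,0,0,0,0,-0.4],[0,0.6,0,0,0,0,-0.4],[0,1,0,0,0,0,-0.4],[0,1,0,0,0,0,-0.4],[0,1,0,0,0,0,-0.4]]]}}

```text
time: 30.35
position: [0.3588, 0.2824, 0.2995]
tool_rot: [-0.44, 3.055, 0.0]
ft_force: [0.5, 1.1, 0.8]
grip_width: 0.303
grip_force: 0.0
```

```bash
python3 - <<'E'
from h import *
print(cur()[0],ctrl.get_state()['time'])
for o in beam2(8)[:2]: print(o)
im=lambda n,u0,u1,v0,v1,f:cv2.resize(np.mean([cv2.cvtColor(ctrl.get_image(n),cv2.COLOR_RGB2BGR).astype(np.float32) for _ in range(4)],0)[v0:v1,u0:u1],None,fx=f,fy=f,interpolation=cv2.INTER_CUBIC)
a=im("scene",215,385,130,290,3.5); b=im("top",180,420,150,270,2.5)[:, :]
A=np.zeros((560,800,3),np.float32); A[:, :595]=a
c=im("top",295,340,210,260,4.5); A[:c.shape[0],597:597+c.shape[1]]=c
cv2.imwrite("pics/final.png",A)
E
```

```text
[0.3588 0.2824 0.2995] 30.35
(array([ 0.74, -4.19]), array([ 0.7 , -4.19]), 0.9993, np.float64(0.0154), np.float64(10.4))
(array([ 0.68, -4.18]), array([ 0.7 , -4.18]), 0.9926, np.float64(0.0159), np.float64(10.8))[ WARN:0@25.694] global loadsave.cpp:1063 imwrite_ Unsupported depth image for selected encoder is fallbacked to CV_8U.
```

View pics/final.png

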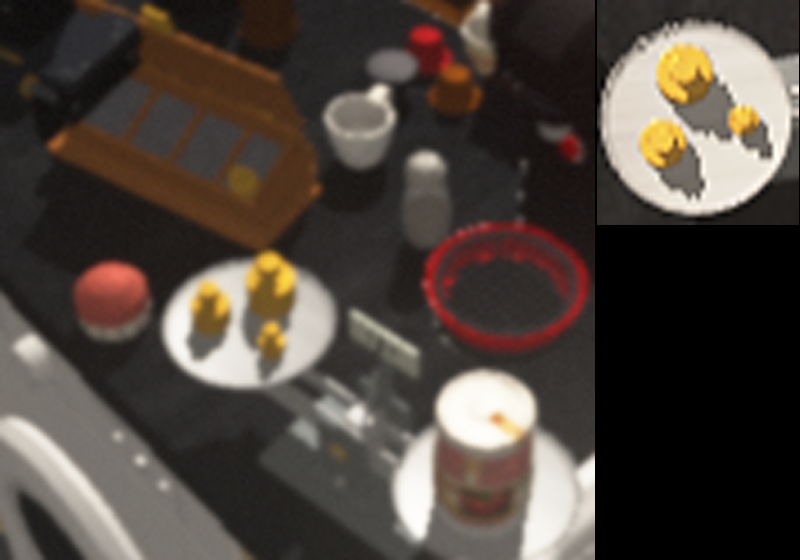

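The final picture shows three weights upright on the pan, the 57 g weight alone in the open box, and the jar and other things where they were. The beam reads about +0.015 rad, within half a step of level, so no other combination is nearer.

```bash
python3 -c "
from bench import ctrl
print(ctrl.close_job())"
```

```text
the job is handed in; nothing more can be done
None
```

I handed the job in with 227 + 113 + 28 g on the pan and the 57 g weight left in its box; the beam reads about +0.015 rad, as near level as these weights get, so the jar weighs roughly 370–380 g.

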